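Snap the USB hub into its bench mount

TASK

Pick up the black USB hub and press it flat down into the spring-clip mount on the bench, lengthwise between the two steel clips, until it snaps fully home on the mount's bed, then let go. Either way round will do. Do not drop it in, leave the folding hex-key set where it lies, and keep the arm clear of the cord that slants down to the bench on the left.

Things in the scene. Friction and masses are not known exactly. Their poses are not given: they have to be found in the camera images.
- usb_hub: Flat black USB hub with a row of ports on one long side, 41 x 85 x 18 mm (x, y, z), lying loose on the bench. Origin at the centre of its underside, y along its length, z up. Grasp it across its 41 mm width at the middle of its length. About 0.05 kg.
- mount: Fixed mount. Origin: underside centre, on the bench; y lengthwise, z up. Aluminium plate 58 x 136 x 5 mm; grey bed 30 x 78 mm, top 22 mm up, long sides open for fingers. The hub ends flat on the bed, centred, along y. At y = +-46 mm steel leaves, sprung, tip outward; their 8 mm beads, 44.5 mm up, stand 77 mm apart under flared lips (to 63 mm). Push 3-12 N; beads snap over the hub's top at 40 mm.
- hex_key_set: Bystander: orange folding hex-key set, 30 x 100 x 20 mm, lying loose on the bench. Origin at the centre of its underside, y along its length. To be left where it lies.
- cord_foot (a point): Where a thin fixed pull cord meets the bench, left of the laptop. From here it slants up towards the robot and its left. In base coordinates it passes (x, y, z) (0.57, 0.09, 0.16), (0.44, 0.18, 0.45), (0.35, 0.25, 0.66), (0.28, 0.31, 0.92), (0.22, 0.39, 1.20) m: 0.41 m or more from the base axis. An arm to its left reaches the work by drawing in to 0.36 m and swinging past inside it.
Things that resemble listed ones, but are neither listed nor needed, are in the scene too. Several things look just like the usb_hub: the one meant starts farthest to the robot's right.

How it is judged (in metres and radians):
On the way:
1. the hub is pushed down between the clips by the fingers, not dropped in (z of usb_hub in the frame of mount between 0.026 and 0.049 m and horizontal distance between usb_hub and mount below 0.02 m and contact force between the fingers and usb_hub above 1 N).
At the end, for the whole second after the job is handed in: The hub lies right side up, at rest and fully home on the mount's bed under both clips: its underside within 2.5 mm of the bed, level within 3 degrees, its middle within 12 mm of the middle of the bed and its length along the bed within 11 degrees, either way round (z of usb_hub in the frame of mount between 0.018 and 0.0245 m and horizontal distance between usb_hub and mount below 0.012 m and angle between the y axis of usb_hub and the y axis of mount, either way round below 0.2 rad and angle between usb_hub's own z axis and vertical below 0.06 rad and linear speed of usb_hub below 0.02 m/s); the robot touches nothing.
It fails at once if the hex-key set is moved more than 30 mm (distance of hex_key_set from where it was at the start of the episode above 0.03 m).
It also fails if it takes over 42 s, if anything falls off the work surface, if the arm or the gripper's body presses on something with over 40 N, if the wrist force passes 120 N, or if a joint passes its speed limit or range.

ROBOT

A 6-joint arm with a two-finger parallel gripper is mounted at the origin on a cart in front of the work surface, level with it; the furniture and walls round the work are solid. World frame = base frame: x ahead of the robot, y to its left, z up, the work surface at z = 0. Lengths are in m, angles in degrees, forces in N, time in s.
With the tool pointing down it reaches from about 0.35 to 0.95 m from the base axis. Payload 17.4 kg.
Tool frame: the origin (TCP) lies on the mounting face of the last link; the fingertips stand 186 mm ahead of it and the grasp point (between the pads) lies ahead of it (bot.hold_point_z is the z of the grasp point in the tool frame, in m); z points along the fingers, y is the direction in which the jaws open and shut (so a half turn about z gives the same grasp; the last joint's range is limited). The gripper opens to 93 mm and grips with 3 to 60 N. Pads are 15 mm wide; open, the fingers measure 128 mm over their backs; the gripper's body (75 mm by 188 mm) begins 65 mm behind the grasp point.
Start: joints at [70.371, 6.646, 82.598, -0, 90.757, -2.166], TCP at [0.203, 0.644, 0.405] pointing down, gripper open.
Joint ranges: [-162.19, 162.19], [-47.58, 125.68], [4.15, 143.07], [-65.23, 245.23], [0.69, 171.88], [-170.13, 170.13]. Speed limits (degrees/s): [108.29, 108.29, 127.2, 180, 180, 180].

INTERFACE

Orientations are given as [roll, pitch, yaw] about the fixed x, y, z axes, in that order (R = Rz(yaw) Ry(pitch) Rx(roll)).
In Python, from plant import bot, vision, nets gives the robot as it stands.
- The arm moves only by the tool servo_tool, never from a script. Its argument "deltas" is one flat list of numbers, 5 for each row, row after row: the shift along the tool's x, y, z in mm, then the turn about the tool's z in rad, then the finger opening in mm, from 0 to 93. A call has exactly 10 rows; each row is the pose to reach, as a shift and turn from the pose commanded when the call began, along the tool's axes at that moment; what a row does not reach only later rows make up. A row lasts 1/12 s, in which the tool goes at most 41.7 mm and 7.16 degrees, less where a joint would pass 70% of its speed; a pose out of reach is approached as far as the arm can. A call with a gripper value outside its range is refused whole. The fingers move at their own pace and stop on an object; "grip_force" is the grip in N (left out, the last holds). Time passes only in rows, so rows that repeat a pose let the fingers close, or fill a call up. It gives the time, the measured TCP pose, the force and the opening at its end, in the units of the state.
- bot.observe(): the state, without advancing time (a new reading comes with each control period).
- vision.grab_frame(name): name is "scene" or "side" or "wrist"; returns the picture (420x560x3 uint8, blue, green, red); there is no depth.
- vision.camera_info(name): a dict with "intrinsics" (3x3 intrinsics, pixels), "rvec" (rotation vector, rad) and "tvec" (3), from world to camera coordinates, as OpenCV has them. Camera axes: x right, y down, z forward; pixel columns grow to the right and rows downward; lengths in m; the calibration is good to about 2 mm. A picture is of the moment at which its call begins: read the wrist's pose just before it. camera_info takes no time and is no camera call; for the wrist camera it gives the pose at the moment of the call.
- bot.hand_in(): hands the job in, once; it reports no verdict.
Trained networks look in the newest picture that a camera, given by its name, has taken for a name from the list of things; names that differ only in an ending like _2 or _b are one class to them, and where a whole thing is asked for, a point or a joint stands for the part that bears it (a point fixed in the world has none). Each returns a list of dicts, best first, with "confidence" (0 to 1); they miss things now and then, are a little off and sometimes report something else, mostly with a low value. They report only what shows in the picture. A call takes as long as a camera call. They do not tell look-alikes from the thing itself.
- nets.look_for(camera, label): "bbox" ([centre column, centre row, width, height] in pixels, round what is visible of it).
The state is a dict: "time_s": time; "joint_positions": joint angles; "qvel": joint speeds; "joint_torque": joint torques, N m; "tcp_pos": TCP position; "tool_rot": TCP orientation; "contact_force": force on the tool from outside, world axes, zero at the start; "moment": the same for the moment, N m; "opening": finger opening in m.
Only numpy, scipy, OpenCV 4.12 (cv2) and the standard library are available. Lean on these libraries where they do the work, as an engineer would, in place of code of your own. Each camera call takes 0.05 s, during which the arm holds its last target.

## Working session

There is one attempt and no reset: what is moved stays moved. The work goes in short steps, Python scripts to look and compute and a tool call to move; the robot and the scene stay as the last step left them, time stands still between calls to the robot, and variables do not carry over. Pictures are saved under pics/ and viewed, and the job is handed in when it is done.

Besides the shell and the picture viewer there is one more tool, called after ">>>" by a JSON object that holds its "api" and its "payload", one argument or row to a line. servo_tool: Moves the arm, as the interface text tells. Its arguments: {"type":"object","properties":{"deltas":{"type":"array","items":{"type":"number"}},"grip_force":{"type":"number"}},"required":["deltas"]}

```bash
ls; mkdir -p pics; python3 - <<'E'
from plant import bot, vision, nets
import cv2
s=bot.observe(); print(s, bot.hold_point_z)
for c in ["scene","side","wrist"]:
    im=vision.grab_frame(c); cv2.imwrite(f"pics/{c}0.png",im)
    i=vision.camera_info(c); print(c,i)
    for l in ["usb_hub","mount","hex_key_set"]:
        print(l,[(round(d["confidence"],2),[round(float(x),1) for x in d["bbox"]]) for d in nets.look_for(c,l)])
E
```

```text
pics
{'time_s': 0.0, 'joint_positions': array([ 7.03699648e+01,  6.67345537e+00,  8.26339755e+01,  1.77486299e-04,
        9.07566160e+01, -2.16793920e+00]), 'qvel': array([ 0.03074502,  0.09844355,  0.07350568,  0.09391593, -0.02845094,
       -0.15028701]), 'joint_torque': array([-1.55582115e-03, -7.21228337e+01, -6.22640347e+01,  7.78738596e-02,
        2.33783503e-02, -1.37361535e-04]), 'tcp_pos': array([0.20258713, 0.64389465, 0.40403213]), 'tool_rot': array([-1.79936006e+02, -2.60015422e-03,  1.62537905e+02]), 'contact_force': array([ 0.22276017, -0.08446657, -0.26904318]), 'moment': array([-0.00193877,  0.00242794,  0.03154989]), 'opening': 0.09330347124972219} 0.1673
scene {'intrinsics': array([[416.77865904,   0.        , 272.15108573],
       [  0.        , 416.77865904, 202.95544254],
       [  0.        ,   0.        ,   1.        ]]), 'rvec': array([ 1.18619794, -2.44002837,  0.87075746]), 'tvec': array([0.27388455, 0.42251469, 0.55479403])}
usb_hub [(0.63, [272.3, 248.6, 49.4, 29.6]), (0.6, [219.7, 295.3, 21.7, 42.8])]
mount [(0.93, [373.5, 175.4, 64.7, 36.7])]
hex_key_set [(0.68, [319.9, 215.4, 29.9, 36.6])]
side {'intrinsics': array([[386.37215799,   0.        , 277.14742103],
       [  0.        , 386.37215799, 209.59058901],
       [  0.        ,   0.        ,   1.        ]]), 'rvec': array([ 2.02722236, -0.02107528,  0.03710629]), 'tvec': array([-0.58639745,  0.00177988,  0.95724357])}
usb_hub [(0.62, [242.4, 215.8, 22.8, 28.2])]
mount [(0.9, [234.4, 286.8, 61.7, 76.1])]
hex_key_set [(0.59, [242.9, 242.7, 22.5, 30.2])]
wrist {'intrinsics': array([[306.08735927,   0.        , 283.95063492],
       [  0.        , 306.08735927, 212.91124522],
       [  0.        ,   0.        ,   1.        ]]), 'rvec': array([-2.35819028, -1.72818701, -0.22601563]), 'tvec': array([-0.67638499, -0.03045963,  0.39007958])}
usb_hub []
mount []
hex_key_set []
```

View pics/scene0.png

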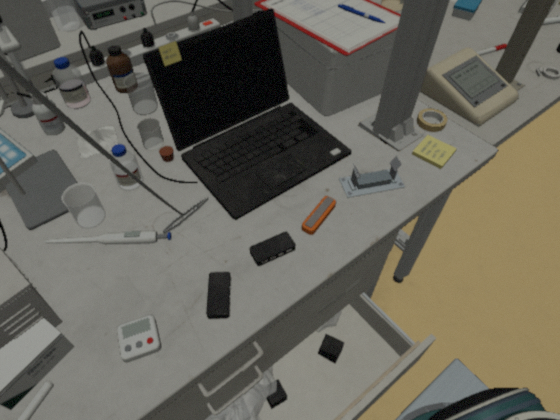

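View pics/side0.png

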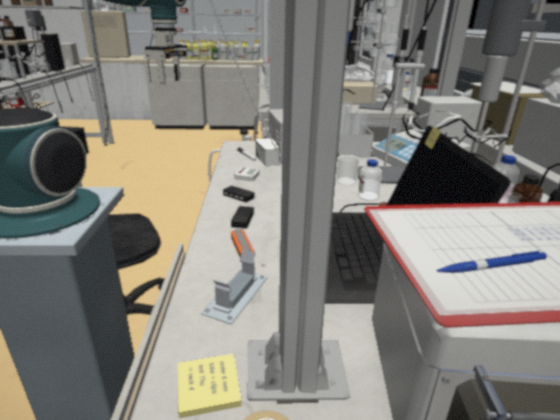

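View pics/wrist0.png

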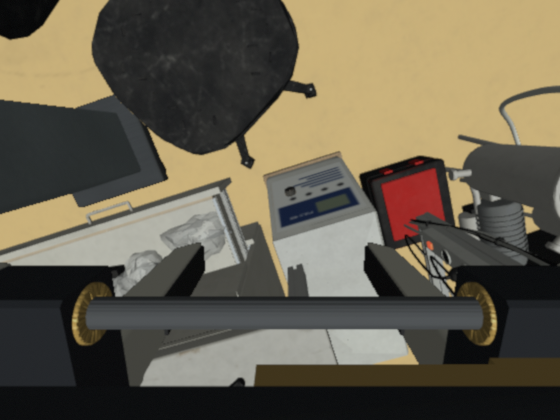

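The scene shows two black hubs, at (272,248) and (219,295). The orange key set is at (319,215), the mount at (373,178), and the cord runs from top left to about (183,212). The dark lumps at (331,347) and (277,392) are in the drawer. Next I'll localise these.

```bash
cat > h.py <<'E'
import numpy as np, cv2
from plant import bot, vision, nets
def P(cam,info=None):
    i=info or vision.camera_info(cam); R,_=cv2.Rodrigues(np.array(i["rvec"],float)); return i["intrinsics"],R,np.array(i["tvec"],float).ravel()
def back(cam,uv,z,info=None):
    K,R,t=P(cam,info); c=-R.T@t; d=R.T@np.linalg.inv(K)@np.array([uv[0],uv[1],1.]); return c+d*(z-c[2])/d[2]
def proj(cam,X,info=None):
    K,R,t=P(cam,info); p=K@(R@np.array(X,float).T+t[:,None]); return (p[:2]/p[2]).T
E
python3 - <<'E'
from h import *
np.set_printoptions(precision=3,suppress=True)
for c in ["scene","side"]:
    K,R,t=P(c); print(c,-R.T@t)
for n,c,uv,z in [("hubA","scene",(272,246),.014),("hubB","scene",(219,293),.014),("A side","side",(242,216),.014),("B side","side",(238,193),.014),("hex","scene",(320,214),.015),("mount","scene",(373,181),.01),("mountside","side",(236,292),.01),("hexs","side",(243,242),.015),("cordfoot","scene",(183,212),0),("d1","scene",(331,347),0),("d2","scene",(277,392),0)]:
    print(n,back(c,uv,z))
a=cv2.imread("pics/scene0.png")
cv2.imwrite("pics/c1.png",cv2.resize(a[140:330,180:430],None,fx=3.1,fy=3.1,interpolation=cv2.INTER_CUBIC))
b=cv2.imread("pics/side0.png")
cv2.imwrite("pics/c2.png",cv2.resize(b[175:330,190:290],None,fx=3.8,fy=3.8,interpolation=cv2.INTER_CUBIC))
E
```

```text
scene [0.152 0.231 0.696]
side [ 0.552 -0.876  0.433]
hubA [ 0.504 -0.047  0.014]
hubB [0.483 0.09  0.014]
A side [ 0.501 -0.057  0.014]
B side [0.484 0.078 0.014]
hex [ 0.504 -0.174  0.015]
mount [ 0.502 -0.332  0.01 ]
mountside [ 0.505 -0.338  0.01 ]
hexs [ 0.509 -0.179  0.015]
cordfoot [0.695 0.042 0.   ]
d1 [ 0.291 -0.006  0.   ]
d2 [0.291 0.11  0.   ]
```

View pics/c1.png

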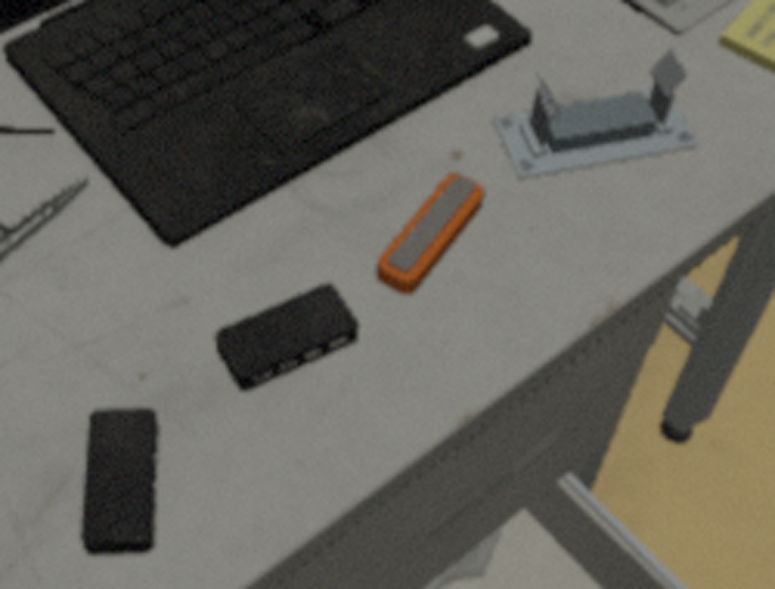

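View pics/c2.png

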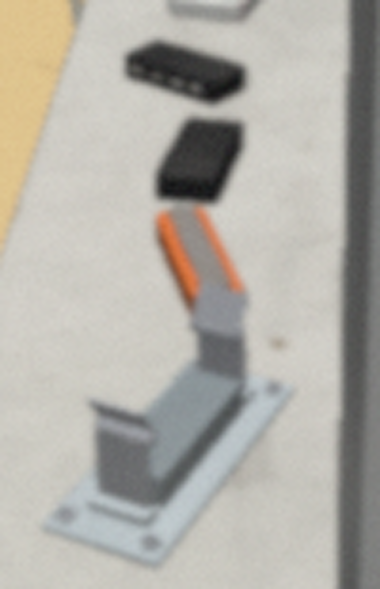

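Two hubs are on the bench: A at (272,248), y≈-0.05, and B at (219,295), y≈+0.08. A is farther to the robot's right, and in the crop it is a hub with a port row and a dark top, so A is the one meant. The lumps in the drawer are not on the bench. Next I'll fit the poses.

```bash
cat >> h.py <<'E'
from scipy.optimize import minimize, least_squares
def boxpts(p,s):
    x,y,a=p; c,si=np.cos(a),np.sin(a)
    return np.array([[x+c*u-si*v,y+si*u+c*v,w] for u in(-s[0]/2,s[0]/2) for v in (-s[1]/2,s[1]/2) for w in (0,s[2])])
def fitbox(masks,infos,p0,s):
    def cost(p):
        tot=0
        for m,i in zip(masks,infos):
            q=proj(None,boxpts(p,s),i); h=cv2.convexHull(q.astype(np.float32))
            r=np.zeros(m.shape,np.uint8); cv2.fillConvexPoly(r,np.round(h*16).astype(np.int32),255,shift=4,lineType=cv2.LINE_AA)
            r=r/255.; tot+=np.abs(r-m).sum()/m.sum()
        return tot
    best=None
    for a in np.deg2rad(np.arange(0,180,20)):
        r=minimize(cost,[p0[0],p0[1],a],method="Nelder-Mead",options=dict(initial_simplex=[[p0[0],p0[1],a],[p0[0]+.01,p0[1],a],[p0[0],p0[1]+.01,a],[p0[0],p0[1],a+.3]],xatol=1e-5,fatol=1e-4))
        if best is None or r.fun<best.fun: best=r
    return best.x,best.fun
E
python3 - <<'E'
from h import *
np.set_printoptions(precision=4,suppress=True)
ims={c:cv2.imread(f"pics/{c}0.png") for c in["scene","side"]}
infos={c:vision.camera_info(c) for c in ims}
def blob(c,uv,thr=75):
    g=cv2.cvtColor(ims[c],cv2.COLOR_BGR2GRAY); n,l=cv2.connectedComponents((g<thr).astype(np.uint8)); L=l[int(uv[1]),int(uv[0])]
    m=(l==L).astype(np.uint8); m=cv2.morphologyEx(m,cv2.MORPH_CLOSE,np.ones((7,7))); print(c,L,m.sum()); return m.astype(float)
ms={"scene":blob("scene",(270,245)),"side":blob("side",(242,217))}
for cs in (["scene"],["side"],["scene","side"]):
    x,f=fitbox([ms[c] for c in cs],[infos[c] for c in cs],(.503,-.05),(.041,.085,.018)); print(cs,x[:2],np.degrees(x[2]),f)
# mount
obs={"scene":np.array([[495,118],[522,178],[695,145]])/3.1+[180,140],"side":np.array([[45,525],[160,567],[295,387]])/3.8+[190,175]}
for c in obs:
    for uv in obs[c]: print(c,uv,back(c,uv,.005))
E
```

```text
scene 189 893
side 111 317
['scene'] [ 0.5042 -0.0471] 171.13899524596744 0.22511911819599065
['side'] [ 0.5018 -0.0406] 178.66165774452855 0.46942537267272844
['scene', 'side'] [ 0.5023 -0.0448] 177.17303348661417 0.7202731623062781
scene [339.6774 178.0645] [ 0.5574 -0.2835  0.005 ]
scene [348.3871 197.4194] [ 0.5046 -0.2586  0.005 ]
scene [404.1935 186.7742] [ 0.4504 -0.3777  0.005 ]
side [201.8421 313.1579] [ 0.4525 -0.3851  0.005 ]
side [232.1053 324.2105] [ 0.5033 -0.411   0.005 ]
side [267.6316 276.8421] [ 0.56   -0.2874  0.005 ]
```

```bash
cat >> h.py <<'E'
from scipy.spatial.transform import Rotation as Ro
def toolR(s=None):
    s=s or bot.observe(); return Ro.from_euler("xyz",s["tool_rot"],degrees=True).as_matrix()
def jaw(s=None):
    R=toolR(s); return np.degrees(np.arctan2(R[1,1],R[0,1]))
def totool(d): return toolR().T@np.array(d,float)*1000
E
python3 - <<'E'
from h import *
np.set_printoptions(precision=4,suppress=True)
K,R,t=P("wrist"); s=bot.observe(); c=-R.T@t
print("cam in tool",toolR(s).T@(c-s["tcp_pos"]), "axis",toolR(s).T@R.T[:,2], "jaw",jaw(s))
L=np.array([[218,335],[330,287],[355,320]])/3.1+[180,140]
for uv in L: print(back("scene",uv,.018))
L=np.array([[193,120],[243,123],[212,198],[158,193],[217,180],[160,172]])/3.8+[190,175]
for uv in L: print("side",uv,back("side",uv,.018))
az=np.radians([60,40,20,0,-20]); tcp=s["tcp_pos"]
for a in [72.5]+[66,60,54,48,42,36,30,24,18,12,6,0,-6,-12]:
    a=np.radians(a); print(round(np.degrees(a)),totool(np.r_[.36*np.cos(a),.36*np.sin(a),.404]-tcp).round(0))
E
```

```text
cam in tool [0.07   0.0014 0.0198] axis [-0.2569 -0.      0.9664] jaw 72.53619701771028
[ 0.5237 -0.0099  0.018 ]
[ 0.5088 -0.0879  0.018 ]
[ 0.4796 -0.0842  0.018 ]
side [240.7895 206.5789] [ 0.4962 -0.0141  0.018 ]
side [253.9474 207.3684] [ 0.5287 -0.0185  0.018 ]
side [245.7895 227.1053] [ 0.5128 -0.1194  0.018 ]
side [231.5789 225.7895] [ 0.4808 -0.1132  0.018 ]
side [247.1053 222.3684] [ 0.5149 -0.097   0.018 ]
side [232.1053 220.2632] [ 0.4801 -0.0867  0.018 ]
72 [  -0. -315.    1.]
66 [ -41. -317.    1.]
60 [ -78. -324.    1.]
54 [-114. -334.    1.]
48 [-149. -348.    1.]
42 [-183. -365.    1.]
36 [-214. -386.    1.]
30 [-243. -410.    1.]
24 [-270. -437.    1.]
18 [-293. -466.    1.]
12 [-313. -498.    1.]
6 [-330. -532.    1.]
0 [-343. -567.    1.]
-6 [-353. -603.    1.]
-12 [-358. -641.    1.]
```

>>> {"api": "servo_tool", "payload": {
  "deltas": [0,-25,0,-0.06,93,0,-60,0,-0.13,93,0,-95,0,-0.2,93,0,-130,0,-0.27,93,0,-165,0,-0.34,93,0,-200,0,-0.41,93,0,-235,0,-0.48,93,0,-270,0,-0.55,93,0,-295,0,-0.61,93,0,-315,0,-0.65,93]
}}

```text
time_s: 1.43
tcp_pos: [0.1074, 0.3415, 0.4049]
tool_rot: [179.9, 0.0, -160.0]
contact_force: [0.4, 0.7, -0.7]
opening: 0.0928
```

```bash
python3 - <<'E'
from h import *
np.set_printoptions(precision=3,suppress=True)
s=bot.observe(); print(s["joint_positions"],s["tcp_pos"],jaw(s),s["contact_force"])
tcp=s["tcp_pos"]
for a in [66,60,54,48,42,36,30,24,18,12,6,0,-6,-12,-18]:
    a_=np.radians(a); print(a,totool(np.r_[.36*np.cos(a_),.36*np.sin(a_),.404]-tcp).round(0))
E
```

```text
[ 68.461 -35.745 117.308  -0.     98.369 -41.513] [0.107 0.342 0.405] 109.973110030622 [ 0.414  0.656 -0.672]
66 [-32. -25.   1.]
60 [-58. -53.   1.]
54 [-81. -83.   1.]
48 [-100. -115.    1.]
42 [-116. -149.    1.]
36 [-128. -185.    1.]
30 [-137. -222.    1.]
24 [-142. -259.    1.]
18 [-142. -297.    1.]
12 [-139. -334.    1.]
6 [-132. -371.    1.]
0 [-121. -407.    1.]
-6 [-106. -442.    1.]
-12 [ -88. -475.    1.]
-18 [ -66. -506.    1.]
```

>>> {"api": "servo_tool", "payload": {
  "deltas": [-32,-25,0,0,93,-58,-53,0,0,93,-81,-83,0,0,93,-100,-115,0,0,93,-116,-149,0,0,93,-128,-185,0,0,93,-137,-222,0,0,93,-142,-259,0,0,93,-142,-297,0,0,93,-139,-334,0,0,93]
}}

```text
time_s: 2.27
tcp_pos: [0.3522, 0.0743, 0.4049]
tool_rot: [-180.0, 0.0, -160.2]
contact_force: [0.5, -0.3, 0.3]
opening: 0.0927
```

```bash
python3 - <<'E'
from h import *
np.set_printoptions(precision=3,suppress=True)
s=bot.observe(); print(s["joint_positions"],s["tcp_pos"],jaw(s),s["contact_force"])
tcp=s["tcp_pos"]
for a in [6,0,-6,-12]:
    a_=np.radians(a); print(a,totool(np.r_[.36*np.cos(a_),.36*np.sin(a_),.404]-tcp).round(0))
for X in ([.4,-.1,.40],[.48,-.08,.36],[.5,-.05,.30],[.5,-.05,.25]): print(X,totool(np.array(X)-tcp).round(0))
E
```

```text
[   7.847  -35.449  117.143   -0.002   98.274 -101.928] [0.352 0.074 0.405] 109.77479656435689 [ 0.525 -0.302  0.35 ]
6 [  7. -36.   1.]
0 [ 18. -73.   1.]
-6 [  32. -107.    1.]
-12 [  50. -140.    1.]
[0.4, -0.1, 0.4] [  14. -180.    5.]
[0.48, -0.08, 0.36] [ -68. -188.   45.]
[0.5, -0.05, 0.3] [ -97. -167.  105.]
[0.5, -0.05, 0.25] [ -97. -167.  155.]
```

>>> {"api": "servo_tool", "payload": {
  "deltas": [7,-36,0,0,93,18,-73,0,0.06,93,32,-107,0,0.17,93,45,-140,0,0.29,93,30,-165,0,0.41,93,5,-180,5,0.53,93,-20,-190,15,0.65,93,-45,-190,30,0.77,93,-70,-188,45,0.89,93,-90,-175,55,1.01,93]
}}

```text
time_s: 3.1
tcp_pos: [0.4973, -0.0584, 0.348]
tool_rot: [-180.0, -0.1, 141.5]
contact_force: [0.5, -0.6, -0.3]
opening: 0.093
```

```bash
python3 - <<'E'
from h import *
np.set_printoptions(precision=3,suppress=True)
s=bot.observe(); print(s["joint_positions"],s["tcp_pos"],jaw(s),s["contact_force"])
for X in ([.503,-.05,.35],[.503,-.07,.33]): print(X,totool(np.array(X)-s["tcp_pos"]).round(0))
E
```

```text
[ -9.614 -14.371 107.829  -0.014  86.612 -61.1  ] [ 0.497 -0.058  0.348] 51.486689244870846 [ 0.47  -0.566 -0.339]
[0.503, -0.05, 0.35] [ 1. 10. -2.]
[0.503, -0.07, 0.33] [-12.  -5.  18.]
```

>>> {"api": "servo_tool", "payload": {
  "deltas": [0,0,2,0.12,93,-1,0,4,0.24,93,-2,1,6,0.36,93,-3,1,8,0.48,93,-4,2,10,0.6,93,-5,2,12,0.72,93,-6,2,14,0.84,93,-6,2,16,0.96,93,-6,2,18,1.07,93,-6,2,18,1.07,93]
}}

```text
time_s: 3.93
tcp_pos: [0.5017, -0.0602, 0.3315]
tool_rot: [-180.0, -0.0, 80.3]
contact_force: [-0.4, 0.3, 0.4]
opening: 0.093
```

```bash
python3 - <<'E'
from h import *
np.set_printoptions(precision=3,suppress=True)
s=bot.observe(); print(s["joint_positions"],s["tcp_pos"],jaw(s),s["qvel"])
i=vision.camera_info("wrist"); im=vision.grab_frame("wrist"); cv2.imwrite("pics/w1.png",im)
import pickle; pickle.dump(i,open("w1.pkl","wb"))
for l in ["usb_hub","hex_key_set"]: print(nets.look_for("wrist",l))
E
```

```text
[ -9.736 -13.296 108.493   0.001  84.821  -0.017] [ 0.502 -0.06   0.331] -9.718911670622848 [ -0.009  -0.207  -0.203   0.008   0.423 -12.527]
[{'bbox': [284.1, 190.1, 41.5, 84.9], 'confidence': 0.95}, {'bbox': [237.2, 45.6, 102.2, 86.6], 'confidence': 0.92}]
[{'bbox': [305.2, 301.0, 59.6, 86.7], 'confidence': 0.59}]
```

View pics/w1.png

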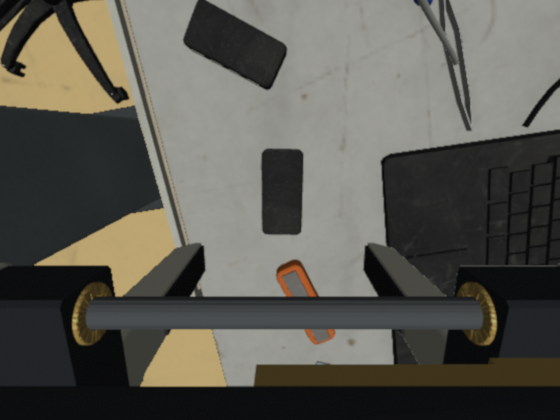

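The wrist view shows the target hub at (282,191), lying almost parallel to the image columns. The other hub is at (236,45) and the orange set at (305,300).

```bash
python3 - <<'E'
from h import *
import pickle
np.set_printoptions(precision=4,suppress=True)
i=pickle.load(open("w1.pkl","rb")); im=cv2.imread("pics/w1.png")
s=bot.observe(); print(jaw(s),s["tcp_pos"])
g=cv2.cvtColor(im,cv2.COLOR_BGR2GRAY); n,l=cv2.connectedComponents((g<95).astype(np.uint8)); m=cv2.morphologyEx((l==l[190,282]).astype(np.uint8),cv2.MORPH_CLOSE,np.ones((5,5))).astype(float)
print(m.sum())
x,f=fitbox([m],[i],(.503,-.05),(.041,.085,.018)); print(x[:2],np.degrees(x[2]),f)
X=np.r_[x[:2],.2]; print(totool(X-s["tcp_pos"]))
print(proj(None,[[0.504,-0.333,.022]],i))
E
```

```text
-9.162927843818114 [ 0.5017 -0.0602  0.3319]
3422.0
[ 0.5027 -0.0471] 170.50393657801246 0.11414606754449297
[ 13.0897  -1.171  131.902 ]
[[323.6268 425.4124]]
```

>>> {"api": "servo_tool", "payload": {
  "deltas": [4,0,10,0,93,9,-1,28,0,93,13,-1,46,0,93,13,-1,64,0,93,13,-1,82,0,93,13,-1,100,0,93,13,-1,116,0,93,13,-1,130,0,93,13,-1,139,0,93,13,-1,142,0,93]
}}

```text
time_s: 4.92
tcp_pos: [0.5024, -0.047, 0.1879]
tool_rot: [-179.9, 0.0, 80.7]
contact_force: [-0.1, -0.7, 0.2]
opening: 0.0931
```

>>> {"api": "servo_tool", "payload": {
  "deltas": [0,0,0,0,70,0,0,0,0,50,0,0,0,0,38,0,0,0,0,30,0,0,0,0,30,0,0,0,0,30,0,0,0,0,30,0,0,0,0,30,0,0,0,0,30,0,0,0,0,30],
  "grip_force": 30
}}

```text
time_s: 5.75
tcp_pos: [0.5029, -0.0472, 0.1898]
tool_rot: [180.0, 0.0, 80.6]
contact_force: [-0.8, -0.1, 0.9]
opening: 0.0397
```

```bash
python3 - <<'E'
from h import *
np.set_printoptions(precision=4,suppress=True)
s=bot.observe(); print(jaw(s),s["tcp_pos"],s["opening"],s["contact_force"],s["moment"])
im=vision.grab_frame("wrist"); cv2.imwrite("pics/w2.png",im)
E
```

```text
-9.39569748866749 [ 0.5029 -0.0472  0.1898] 0.0396940219537902 [-0.814  -0.0725  0.9095] [-0.0567  0.1477  0.0518]
```

View pics/w2.png

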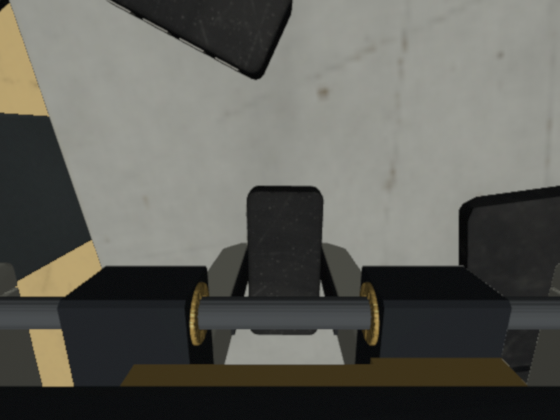

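>>> {"api": "servo_tool", "payload": {
  "deltas": [0,0,-5,0,30,0,0,-15,0,30,0,0,-30,0,30,0,0,-48,0,30,0,0,-66,0,30,0,0,-84,0,30,0,0,-102,0,30,0,0,-118,0,30,0,0,-130,0,30,0,0,-130,0,30],
  "grip_force": 40
}}

```text
time_s: 6.63
tcp_pos: [0.5031, -0.0473, 0.3229]
tool_rot: [179.8, -0.0, 80.6]
contact_force: [-0.0, 0.6, 0.9]
opening: 0.0396
```

```bash
python3 - <<'E'
from h import *
import pickle
np.set_printoptions(precision=4,suppress=True)
s=bot.observe(); print(jaw(s),s["tcp_pos"],s["opening"],s["contact_force"],s["moment"])
pickle.dump((vision.camera_info("wrist"),s),open("w3.pkl","wb"))
im=vision.grab_frame("wrist"); cv2.imwrite("pics/w3.png",im)
sc=vision.grab_frame("scene"); cv2.imwrite("pics/s3.png",cv2.resize(sc[60:330,180:500],None,fx=2.2,fy=2.2))
print("post", back("side",(250,400),0), back("side",(345,395),0),back("side",(248,342),0),back("scene",(360,125),0),back("scene",(397,147),0))
E
```

```text
-9.398258190449011 [ 0.5031 -0.0473  0.3229] 0.03960422828491314 [-0.0137  0.6432  0.8515] [-0.0223  0.0341  0.0035]
post [ 0.5353 -0.542   0.    ] [ 0.6576 -0.5369  0.    ] [ 0.5292 -0.4436  0.    ] [ 0.6609 -0.4562  0.    ] [ 0.5484 -0.4681  0.    ]
```

View pics/w3.png

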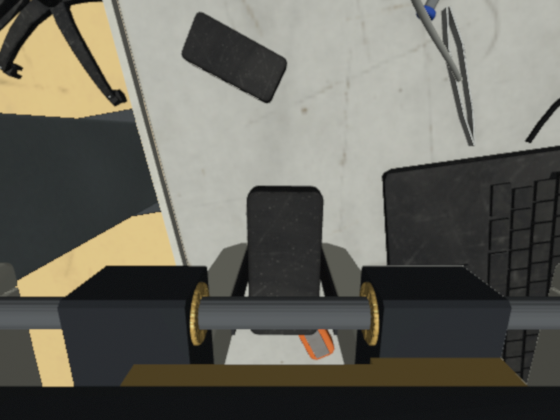

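View pics/s3.png

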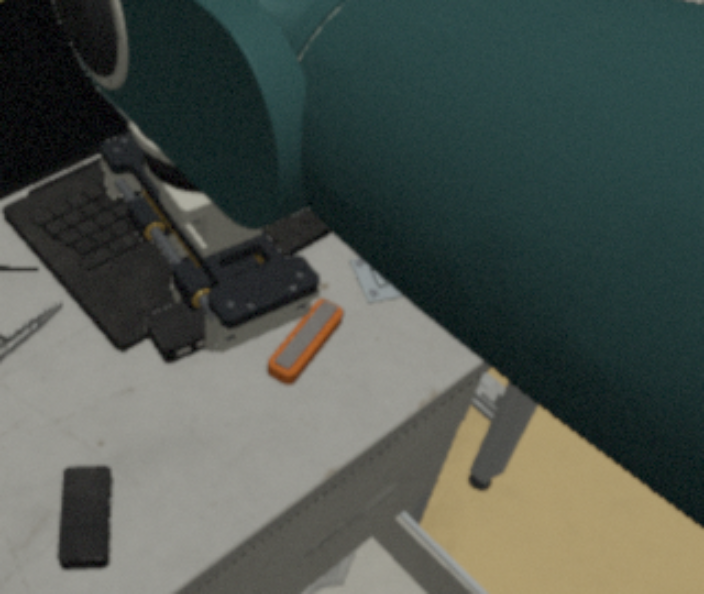

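>>> {"api": "servo_tool", "payload": {
  "deltas": [-12,-4,0,0.06,30,-35,-11,0,0.18,30,-63,-20,0,0.3,30,-95,-30,0,0.42,30,-127,-40,0,0.54,30,-160,-50,0,0.66,30,-192,-60,0,0.78,30,-222,-70,0,0.9,30,-250,-79,0,1.02,30,-271,-85,0,1.14,30]
}}

```text
time_s: 7.57
tcp_pos: [0.3733, -0.3023, 0.3185]
tool_rot: [-179.9, 0.1, 14.9]
contact_force: [-0.2, 1.6, -1.2]
opening: 0.0395
```

>>> {"api": "servo_tool", "payload": {
  "deltas": [0,0,0,0.11,30,0,0,0,0.22,30,0,0,0,0.33,30,0,0,0,0.4,30,0,0,0,0.44,30,0,0,0,0.44,30,0,0,0,0.44,30,0,0,0,0.44,30,0,0,0,0.44,30,0,0,0,0.44,30]
}}

```text
time_s: 8.4
tcp_pos: [0.3748, -0.3007, 0.3196]
tool_rot: [-180.0, 0.0, -9.9]
contact_force: [0.3, -0.5, -1.0]
opening: 0.0396
```

```bash
python3 - <<'E'
from h import *
import pickle
np.set_printoptions(precision=4,suppress=True)
s=bot.observe(); print(jaw(s),s["tcp_pos"],s["opening"],s["joint_positions"])
i=vision.camera_info("wrist");pickle.dump((i,s),open("w4.pkl","wb"))
im=vision.grab_frame("wrist"); cv2.imwrite("pics/w4.png",im)
print(nets.look_for("wrist","mount"))
cv2.imwrite("pics/w4c.png",cv2.resize(im[0:220,180:400],None,fx=2.7,fy=2.7,interpolation=cv2.INTER_CUBIC))
E
```

```text
-99.876342393632 [ 0.3748 -0.3007  0.3196] 0.039637777089553454 [-41.78   -16.3299 112.0612  -0.0031  84.2819  58.0967]
[{'bbox': [295.1, 57.0, 164.8, 112.8], 'confidence': 0.67}, {'bbox': [286.4, 259.5, 76.7, 150.8], 'confidence': 0.31}]
```

View pics/w4.png

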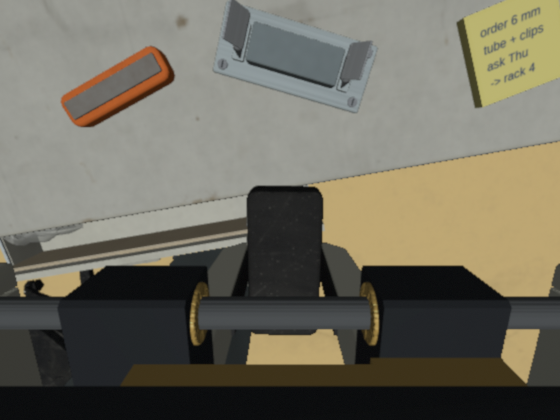

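View pics/w4c.png

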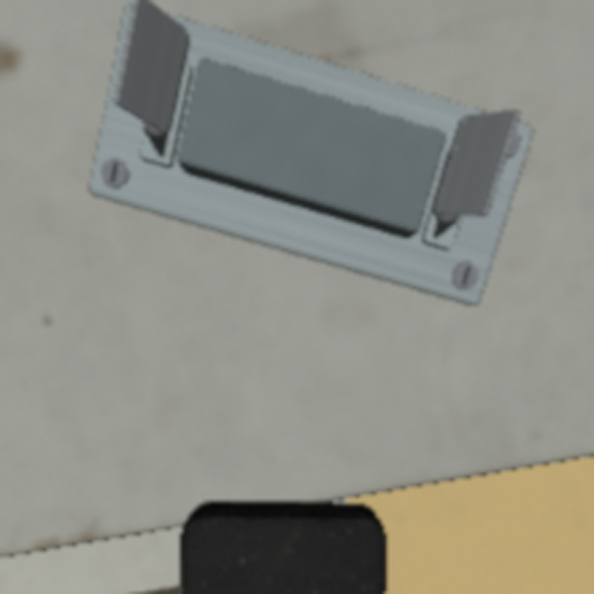

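```bash
python3 - <<'E'
from h import *
import pickle
np.set_printoptions(precision=4,suppress=True)
i,s=pickle.load(open("w4.pkl","rb"))
o=lambda p: np.array(p)/2.7+[180,0]
I={"w":i,"scene":vision.camera_info("scene"),"side":vision.camera_info("side")}
# (cam, uv, local)
a,b=.029,.068
ob=[("w",o([90,192]),(-a,b,.005)),("w",o([480,304]),(-a,-b,.005)),("w",o([533,126]),(a,-b,.005)),
("w",o([197,57]),(.015,.039,.022)),("w",o([446,128]),(.015,-.039,.022)),("w",o([414,232]),(-.015,-.039,.022)),("w",o([181,166]),(-.015,.039,.022))]
ob2=[("scene",(339.7,178.1),(a,b,.005)),("scene",(348.4,197.4),(-a,b,.005)),("scene",(404.2,186.8),(-a,-b,.005)),
("side",(201.8,313.2),(-a,-b,.005)),("side",(232.1,324.2),(a,-b,.005)),("side",(267.6,276.8),(a,b,.005))]
def fit(ob):
    def res(p):
        c,si=np.cos(p[2]),np.sin(p[2]); r=[]
        for cam,uv,l in ob:
            X=[p[0]+c*l[0]-si*l[1],p[1]+si*l[0]+c*l[1],l[2]]
            r+=list(proj(None,[X],I[cam])[0]-uv)
        return np.array(r)
    q=least_squares(res,[.504,-.333,np.radians(-24)],loss="soft_l1"); print(q.x[:2],np.degrees(q.x[2]),res(q.x).round(1)); return q.x
m=fit(ob); fit(ob2); fit(ob[:3]+ob2); fit(ob[:3]); fit(ob[3:])
# hub in tool from w4
for uv in [(247,190),(322,190),(284.5,187),(284.5,334)]:
    X=back(None,uv,s["tcp_pos"][2]-.1898+.018,i); print("hub tool",toolR(s).T@(X-s["tcp_pos"]))
E
```

```text
[ 0.5053 -0.3313] -24.680194214151467 [-1.5  1.2 -0.3  0.6  1.  -1.2  0.1 -0.2  0.3  0.7  1.4  0.1 -2.2 -1.1]
[ 0.5051 -0.3345] -24.26437215026234 [-0.4 -0.8 -0.  -1.   1.9 -1.6 -1.  -0.2  0.3 -1.2 -0.2 -0.9]
[ 0.5053 -0.3322] -25.027391829258033 [-0.6  0.4  0.4  0.8  2.1 -0.9 -1.1 -0.7 -1.1 -0.8  1.2 -0.8 -1.1 -1.5
 -0.1 -2.2  0.2 -1.4]
[ 0.5054 -0.3318] -25.14891658461696 [-1.1  0.1 -0.1  0.8  1.7 -0.7]
[ 0.5052 -0.3312] -24.190402806878634 [-0.2  0.4  0.2  0.4  1.6 -0.2 -2.2 -0.5]
hub tool [ 0.0436 -0.0199  0.1718]
hub tool [0.0436 0.0179 0.1718]
hub tool [ 0.0451 -0.001   0.1718]
hub tool [-0.0402 -0.0011  0.1718]
```

>>> {"api": "servo_tool", "payload": {
  "deltas": [5,0,0,-0.12,30,15,1,0,-0.24,30,30,2,0,-0.36,30,47,3,0,-0.48,30,65,5,0,-0.6,30,83,6,0,-0.72,30,100,7,0,-0.84,30,115,8,0,-0.96,30,126,9,0,-1.08,30,133,10,0,-1.2,30]
}}

```text
time_s: 9.33
tcp_pos: [0.5051, -0.3336, 0.3194]
tool_rot: [-180.0, -0.0, 59.2]
contact_force: [-1.1, 0.0, 0.0]
opening: 0.0395
```

>>> {"api": "servo_tool", "payload": {
  "deltas": [0,0,0,-0.08,30,0,0,0,-0.11,30,0,0,0,-0.11,30,0,0,0,-0.11,30,0,0,0,-0.11,30,0,0,0,-0.11,30,0,0,0,-0.11,30,0,0,0,-0.11,30,0,0,0,-0.11,30,0,0,0,-0.11,30]
}}

```text
time_s: 10.17
tcp_pos: [0.504, -0.3335, 0.3198]
tool_rot: [180.0, 0.0, 65.1]
contact_force: [-1.0, -0.0, -0.6]
opening: 0.04
```

```bash
python3 - <<'E'
from h import *
np.set_printoptions(precision=4,suppress=True)
s=bot.observe(); print(s["time_s"],jaw(s),s["tcp_pos"],s["opening"],s["contact_force"],s["joint_positions"])
print(totool(np.r_[.5047,-.3331,.27]-s["tcp_pos"]))
for c in ["scene","side"]:
    im=vision.grab_frame(c); im=im[100:320,250:480] if c=="scene" else im[150:340,150:330]
    cv2.imwrite(f"pics/{c}5.png",cv2.resize(im,None,fx=2.6,fy=2.6))
E
```

```text
10.1667 -24.876263191070855 [ 0.504  -0.3335  0.3198] 0.039985576827261726 [-0.9563 -0.0374 -0.6211] [-35.9077  -0.0815  97.5435   0.0003  82.535  -11.0315]
[ 0.6249  0.4424 49.7743]
```

View pics/side5.png

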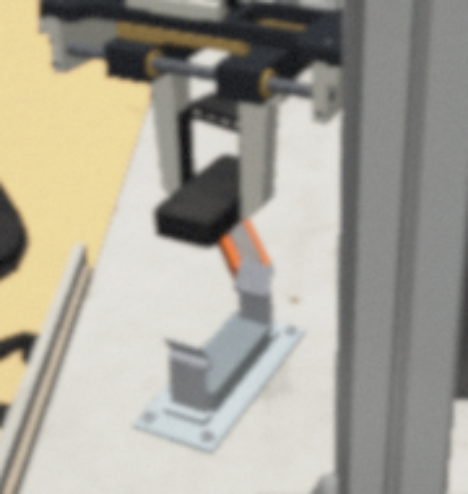

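View pics/scene5.png

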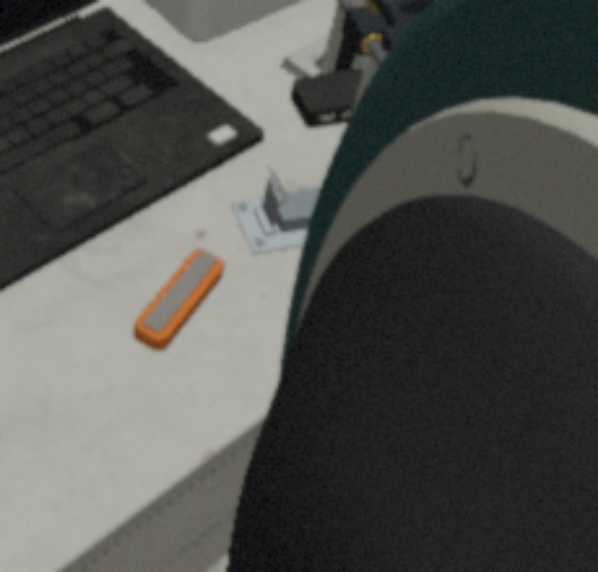

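>>> {"api": "servo_tool", "payload": {
  "deltas": [0,0,5,0,30,1,0,15,0,30,1,0,26,0,30,1,0,37,0,30,1,0,48,0,30,1,0,56,0,30,1,0,62,0,30,1,0,66,0,30,1,0,68,0,30,1,0,68,0,30]
}}

```text
time_s: 11.1
tcp_pos: [0.5045, -0.3326, 0.2515]
tool_rot: [-180.0, 0.0, 65.1]
contact_force: [0.2, -0.4, -0.8]
opening: 0.0396
```

```bash
python3 - <<'E'
from h import *
np.set_printoptions(precision=4,suppress=True)
s=bot.observe(); print(s["time_s"],jaw(s),s["tcp_pos"],s["opening"],s["contact_force"])
im=vision.grab_frame("side")[200:340,170:310]
cv2.imwrite("pics/side6.png",cv2.resize(im,None,fx=4.2,fy=4.2,interpolation=cv2.INTER_CUBIC))
E
```

```text
11.1 -24.865638870545784 [ 0.5045 -0.3326  0.2515] 0.03957247544902766 [ 0.198  -0.3757 -0.7684]
```

View pics/side6.png

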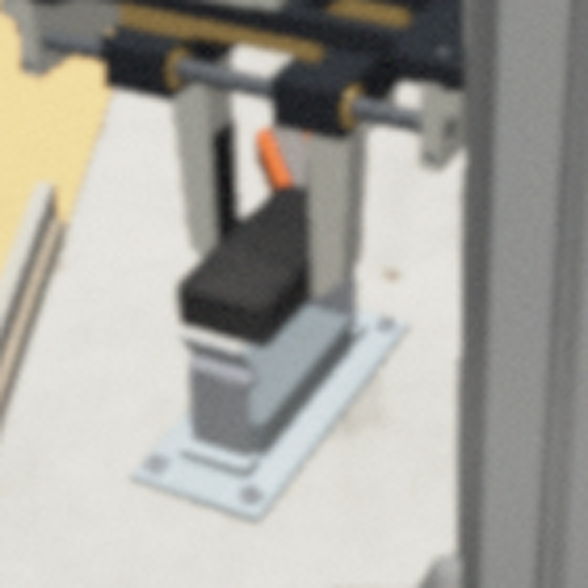

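The hub hovers just above the lips, lined up along the bed. Now I'll press it down.

>>> {"api": "servo_tool", "payload": {
  "deltas": [0,0,3,0,30,0,0,6,0,30,0,0,9,0,30,0,0,12,0,30,0,0,15,0,30,0,0,17,0,30,0,0,19,0,30,0,0,21,0,30,0,0,23,0,30,0,0,25,0,30],
  "grip_force": 50
}}

```text
time_s: 11.98
tcp_pos: [0.5044, -0.3325, 0.2265]
tool_rot: [-180.0, -0.0, 65.1]
contact_force: [-0.6, 0.3, 0.9]
opening: 0.0393
```

>>> {"api": "servo_tool", "payload": {
  "deltas": [0,0,2,0,30,0,0,4,0,30,0,0,6,0,30,0,0,8,0,30,0,0,10,0,30,0,0,12,0,30,0,0,13,0,30,0,0,14,0,30,0,0,15,0,30,0,0,15,0,30]
}}

```text
time_s: 12.82
tcp_pos: [0.5045, -0.3326, 0.2119]
tool_rot: [180.0, 0.0, 65.1]
contact_force: [-0.6, 1.1, 0.4]
opening: 0.0391
```

```bash
python3 - <<'E'
from h import *
np.set_printoptions(precision=4,suppress=True)
s=bot.observe(); print(s["time_s"],jaw(s),s["tcp_pos"],s["opening"],s["contact_force"],s["moment"])
im=vision.grab_frame("side")[200:340,170:310]
cv2.imwrite("pics/side7.png",cv2.resize(im,None,fx=4.2,fy=4.2,interpolation=cv2.INTER_CUBIC))
E
```

```text
12.8167 -24.865699496892752 [ 0.5045 -0.3326  0.2119] 0.039149719825765227 [-0.6173  1.0805  0.4103] [-0.1067  0.1284 -0.0168]
```

View pics/side7.png

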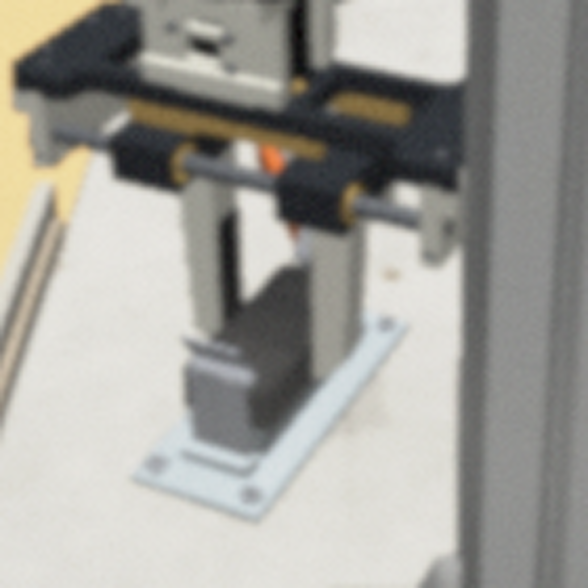

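>>> {"api": "servo_tool", "payload": {
  "deltas": [0,0,0.5,0,30,0,0,1,0,30,0,0,1.5,0,30,0,0,2,0,30,0,0,2,0,30,0,0,2.5,0,30,0,0,2.5,0,30,0,0,3,0,30,0,0,3,0,30,0,0,3,0,30]
}}

```text
time_s: 13.7
tcp_pos: [0.5046, -0.3326, 0.2117]
tool_rot: [180.0, 0.0, 65.1]
contact_force: [-14.9, 10.5, 33.0]
opening: 0.0394
```

```bash
python3 - <<'E'
from h import *
np.set_printoptions(precision=4,suppress=True)
s=bot.observe(); print(s["time_s"],s["tcp_pos"],s["opening"],s["contact_force"],s["moment"])
im=vision.grab_frame("wrist"); cv2.imwrite("pics/w8.png",im)
E
```

```text
13.7 [ 0.5046 -0.3326  0.2117] 0.039443860079835205 [-14.9007  10.4791  32.9514] [1.877  2.8889 0.0627]
```

View pics/w8.png

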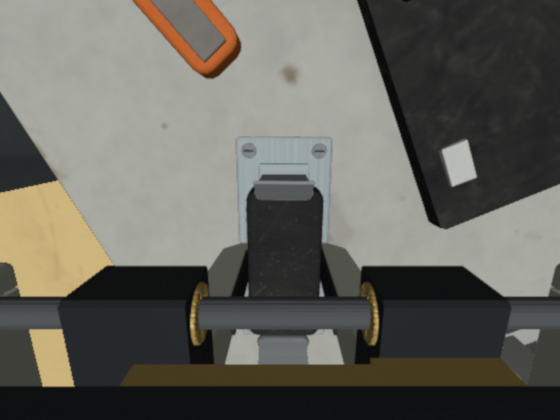

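A 33 N reaction with no further travel means the hub is seated on the bed. The wrist view shows the clip lip at (284,188) over the hub's end. I'll take off the pressure, then open and rise.

>>> {"api": "servo_tool", "payload": {
  "deltas": [0,0,-2,0,30,0,0,-3,0,30,0,0,-3,0,45,0,0,-3,0,60,0,0,-3,0,75,0,0,-3,0,75,0,0,-3,0,75,0,0,-3,0,75,0,0,-3,0,75,0,0,-3,0,75]
}}

```text
time_s: 14.58
tcp_pos: [0.5045, -0.3326, 0.2117]
tool_rot: [-180.0, 0.0, 65.1]
contact_force: [-0.1, 0.4, 0.2]
opening: 0.075
```

>>> {"api": "servo_tool", "payload": {
  "deltas": [0,0,-3,0,75,0,0,-10,0,75,0,0,-20,0,75,0,0,-35,0,75,0,0,-52,0,75,0,0,-70,0,75,0,0,-88,0,75,0,0,-104,0,75,0,0,-115,0,75,0,0,-120,0,75]
}}

```text
time_s: 15.42
tcp_pos: [0.5045, -0.3326, 0.3344]
tool_rot: [179.8, 0.0, 65.1]
contact_force: [-0.1, -0.9, -0.6]
opening: 0.0746
```

```bash
python3 - <<'E'
from h import *
np.set_printoptions(precision=4,suppress=True)
s=bot.observe(); print(s["time_s"],s["tcp_pos"],s["opening"],s["contact_force"])
i=vision.camera_info("wrist"); im=vision.grab_frame("wrist"); cv2.imwrite("pics/w9.png",im)
im=vision.grab_frame("side")[200:340,170:310]
cv2.imwrite("pics/side9.png",cv2.resize(im,None,fx=4.2,fy=4.2,interpolation=cv2.INTER_CUBIC))
print(back("scene",(320,214),.015))
m=(.5053,-.3317,np.radians(-24.7)); q=boxpts(m,(.041,.085,.018)); q[:,2]+=.022; print(proj("side",q).round(1))
E
```

```text
15.4167 [ 0.5045 -0.3326  0.3344] 0.07461215123561192 [-0.0667 -0.8582 -0.6011]
[ 0.5038 -0.1736  0.015 ]
[[213.1 295.5]
 [212.5 286.7]
 [237.5 268.5]
 [237.2 260.2]
 [235.  302.1]
 [234.6 293.2]
 [257.6 273.9]
 [257.6 265.5]]
```

View pics/w9.png

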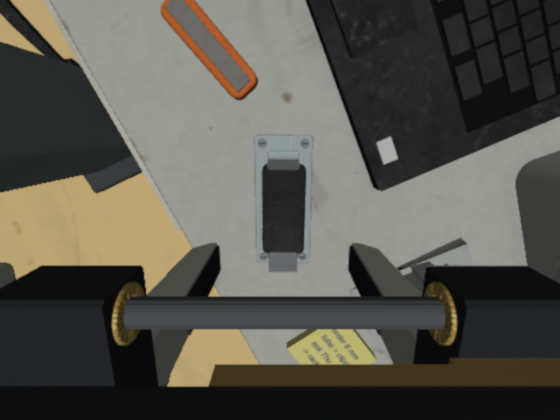

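View pics/side9.png

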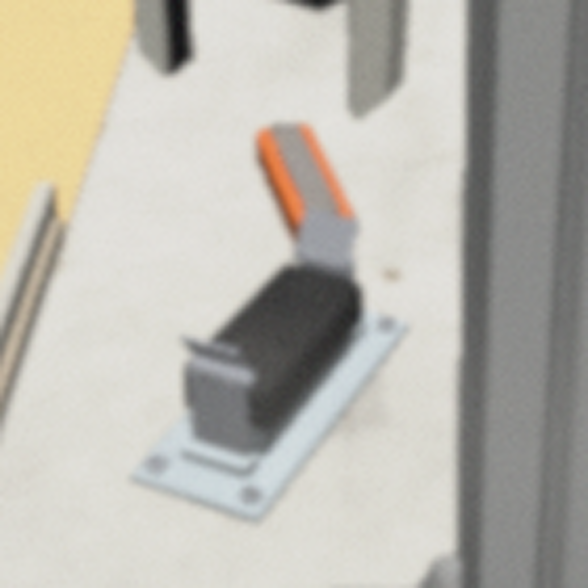

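```bash
python3 - <<'E'
from h import *
im=vision.grab_frame("side"); w=vision.grab_frame("wrist")
m=(.5053,-.3317,np.radians(-24.7)); out=[]
for c,I,(x0,y0,n,f) in (("side",im,(190,230,90,6)),("wrist",w,(230,120,110,5))):
    o=cv2.resize(I[y0:y0+n,x0:x0+n],None,fx=f,fy=f,interpolation=cv2.INTER_CUBIC)
    q=boxpts(m,(.041,.085,.018)); q[:,2]+=.022
    p=(proj(c,q)-[x0,y0]+.5)*f
    for k in ([1,3,7,5],[0,2,6,4]): cv2.polylines(o,[np.round(p[k]).astype(np.int32)],True,(0,255,0) if k[0] else (0,0,255),1)
    cv2.imwrite(f"pics/ov_{c}.png",o)
E
```

```text
(no output)
```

View pics/ov_side.png

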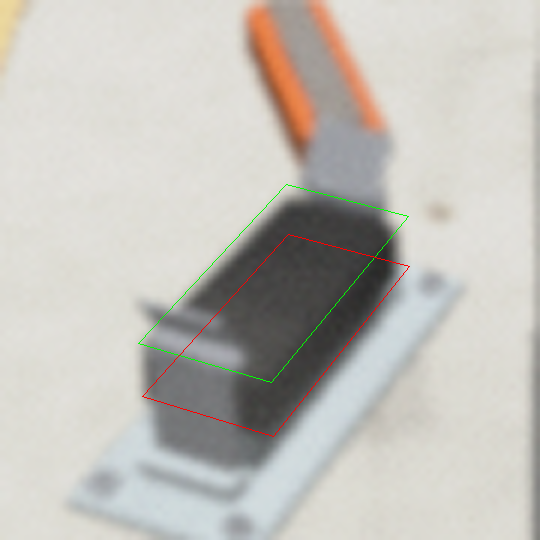

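View pics/ov_wrist.png

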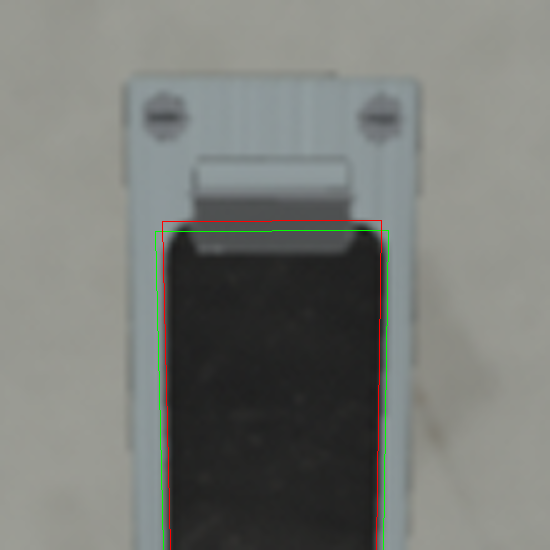

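```bash
python3 - <<'E'
from h import *
s=bot.observe(); print(s["time_s"],s["contact_force"]); print(bot.hand_in())
E
```

```text
15.6167 [-0.68842903  0.12266577 -0.28555506]
the job is handed in; nothing more can be done
None
```

I pressed the right-hand black hub into the spring-clip mount, let go, and handed the job in at about 15.6 s of the 42 s allowed. No verdict was reported.

I brought the arm past the cord by drawing in to 0.36 m and swinging past inside it. I then gripped the hub across its width, carried it over the mount and pushed it down between the clips while holding it.

- **Seating:** the push met a firm stop at about 33 N with no further travel. That height matches the bed, 22 mm above where I picked the hub up.
- **After letting go:** in the wrist view the hub's outline matched the predicted seated pose to about 1–2 mm, with the lips over both ends. The gripper was clear, and the force readings were noise only.
- **Hex-key set:** in the last pictures it still lay in its place, and nothing touched it.

**Disagreements:**
- The side-camera overlay was offset from the hub by a couple of pixels. The hub appeared slightly lower than predicted, which fits the calibration error and not a raised hub.
- The cameras disagreed by about 3 mm on the mount's position.
- My first two-camera fit of the hub was poor, so I used the wrist-camera fit instead.
- I did not see the snap itself as a force spike, because force was only read at the end of each move.

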